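# Push the blue seedling tray past its spring catch onto the warm plate

### The job

On the two-lane rack, press the yellow catch strip that runs under the blue cactus tray's side ear right down with a fingertip and, keeping it held down, push the blue tray by its side ear along its lane, past the catch, until it is fully home against the end stop. Then let go so that the catch springs up behind the tray's lug. Only touch and push: do not lift or tip the tray, and leave the green tray, its catch, and the pots and other things around alone.

Things in the scene. Friction and masses are not known exactly. Their poses are not given: they have to be found in the camera images.
- rack: Fixed aluminium rack, 270 (x) by 395 mm (y), origin on the table; its place and yaw vary. Two lanes along x: left centred on y = +40 mm, right on y = -125 mm, floors 26 mm above the table, rails 10 mm high, slippery. Trays slide in +x (away from the robot) to a steel stop, face at x = +115 mm. Each lane's spring catch lies along its +y side.
- tray_blue: Loose blue tray, 130 (x) by 84 mm (y), 34 mm high (60 with cacti and labels), about 0.7 kg, in the left or right lane; origin at the centre of its underside, x along the lane towards the stop. Home, against the stop, its origin is at x = +50 mm in the rack's frame; the nose springs up behind its lug from about x = +47. It starts 54 to 91 mm short of home, behind the nose.
- blue_ear (a point): Push point on the blue tray: rear face of the ear at the rear of its +y side, right above the middle of the strip's width. The ear is 12 mm thick (along x), reaches 50 mm out from the tray's side, and is 16 mm high; its underside is 44 mm above the table. A finger standing on the strip behind it can push it along.
- blue_lug (a point): Middle of the underside of the blue tray's lug, the short block at the front of its +y side (30 mm along x, 20 mm out, 16 mm high, underside 40 mm above the table), which the catch's nose stops. The nose stands up behind it when the tray is home.
- tray_green: Loose green tray with the same body, lug and ear, filled with sand and tiny seedlings, in the other lane. Leave it alone.
- catch_left (a joint): Spring catch of the left lane, one rigid part moving straight down: a yellow strip with a red nose on its lane side. 0 = up, 0.014 = fully down. The spring pushes up with 1.1 N at 0, 2.6 N fully down, and returns it when let go. The nose blocks a tray's lug until the catch is 0.010 down; at 0.011 or more it is clear of the lug.
- catch_left_nose (a point): Middle of the top of the left catch's red nose (12 mm along the lane, 14 mm wide); with the catch up, 50 mm above the table, at x = +70, y = +96 mm in the rack's frame.
- catch_left_strip (a point): Middle of the top of the left catch's yellow strip (215 mm along the lane, 28 mm wide), which may be pressed anywhere along its length; with the catch up, 40 mm above the table, at x = -28, y = +118 mm in the rack's frame; the strip runs from x = -135 to +80 mm there.
- catch_right (a joint): Spring catch of the right lane, one rigid part moving straight down: a yellow strip with a red nose on its lane side. 0 = up, 0.014 = fully down. The spring pushes up with 1.1 N at 0, 2.6 N fully down, and returns it when let go. The nose blocks a tray's lug until the catch is 0.010 down; at 0.011 or more it is clear of the lug.
- catch_right_nose (a point): Middle of the top of the right catch's red nose (12 mm along the lane, 14 mm wide); with the catch up, 50 mm above the table, at x = +70, y = -69 mm in the rack's frame.
- catch_right_strip (a point): Middle of the top of the right catch's yellow strip (215 mm along the lane, 28 mm wide), which may be pressed anywhere along its length; with the catch up, 40 mm above the table, at x = -28, y = -47 mm in the rack's frame; the strip runs from x = -135 to +80 mm there.
- pot_black: Small black plastic pot (42 mm across, 42 mm high) with a cactus with a yellow flower, about 70 mm tall in all, loose on the ledge of the rack's -y side. Leave it alone.
- pot_white: Small white plastic pot, same size, cactus with a red flower, loose on the same ledge. Leave it alone.
- pot_terracotta: Terracotta pot 90 mm across, 80 mm high, with a big cactus, 150 mm tall in all, to the left of the rack. Leave it alone.
- pot_clay: Terracotta pot 72 mm across, 60 mm high, with a cactus, 110 mm tall in all, to the right of the rack. Leave it alone.
- bottle: Green glass bottle, 66 mm across, 170 mm tall, red cap, on the left. Leave it alone.
- jar: Pale jar with a wooden cap, 72 mm across, 90 mm tall, on the right. Leave it alone.
- brush: Flat brush 170 mm long, lying on the table to the left of the rack. Leave it alone.
Things that resemble listed ones, but are neither listed nor needed, are in the scene too. There is more than one size of the tray_blue; the one meant has the size given above.

How it is judged (in metres and radians):
On the way, in this order (a step that is already met when the one before it is completed fails the run):
1. the catch of the blue tray's lane is pressed right down (0.011 m or more) while the tray is still behind its nose (((y of tray_blue in the frame of rack above -0.0425 m and value of joint catch_left above 0.011 m and x of tray_blue in the frame of rack below 0.006 m) or (y of tray_blue in the frame of rack below -0.0425 m and value of joint catch_right above 0.011 m and x of tray_blue in the frame of rack below 0.006 m))), for 0.2 s.
2. the blue tray's lug passes over the nose with the catch still held right down (0.011 m or more) (((y of tray_blue in the frame of rack above -0.0425 m and value of joint catch_left above 0.011 m and x of tray_blue in the frame of rack between 0.014 and 0.046 m) or (y of tray_blue in the frame of rack below -0.0425 m and value of joint catch_right above 0.011 m and x of tray_blue in the frame of rack between 0.014 and 0.046 m))), for 0.04 s.
At the end, for the whole second after the job is handed in: The blue tray lies flat in its lane, at rest, within 6 mm of being home against the end stop; both catches are sprung up (less than 3 mm down), the blue tray's one behind its lug; the green tray is within 10 mm of where it began (x of tray_blue in the frame of rack between 0.044 and 0.054 m and angle between the x axis of tray_blue and the x axis of rack, either way round below 0.06 rad and angle between tray_blue's own z axis and vertical below 0.05 rad and z of tray_blue in the frame of rack below 0.03 m and linear speed of tray_blue below 0.01 m/s and (y of tray_blue in the frame of rack between 0.03 and 0.05 m or y of tray_blue in the frame of rack between -0.135 and -0.115 m) and value of joint each of catch_left, catch_right below 0.003 m and distance of tray_green from where it was at the start of the episode below 0.01 m); the robot touches nothing.
It fails at once if the blue tray is lifted 8 mm or more off its lane, or tipped (z of tray_blue in the frame of rack above 0.034 m or angle between tray_blue's own z axis and vertical above 0.12 rad).
It fails at once if the green tray is moved 10 mm or more (distance of tray_green from where it was at the start of the episode above 0.01 m).
It fails at once if the other lane's catch is pressed 6 mm or more ((y of tray_blue in the frame of rack above -0.0425 m and value of joint catch_right above 0.006 m) or (y of tray_blue in the frame of rack below -0.0425 m and value of joint catch_left above 0.006 m)).
It fails at once if a pot, the bottle, the jar or the brush is moved 20 mm or more, or a standing one tipped over (distance of any of pot_black, pot_white, pot_terracotta, pot_clay, bottle, jar, brush from where it was at the start of the episode above 0.02 m or angle between any of pot_black, pot_white, pot_terracotta, pot_clay, bottle, jar's own z axis and vertical above 0.4 rad).
It also fails if it takes over 40 s, if anything falls off the work surface, if the arm or the gripper's body presses on something with over 40 N, if the wrist force passes 120 N, or if a joint passes its speed limit or range.

### The arm

A 6-joint arm with a two-finger parallel gripper is mounted at the origin on the work surface. World frame = base frame: x ahead of the robot, y to its left, z up, the work surface at z = 0. Lengths are in m, angles in degrees, forces in N, time in s.
With the tool pointing down it reaches from about 0.375 to 0.9 m from the base axis. Payload 3.1 kg.
Tool frame: the origin (TCP) lies on the centre line of the jaws, within the pads' length; the fingertips stand 25 mm ahead of it and the grasp point (between the pads) lies 6 mm ahead of it; z points along the fingers, y is the line along which they close (so a half turn about z gives the same grasp; the last joint's range is limited). The gripper opens to 87 mm and grips with 3 to 60 N. Pads are 19 mm wide; open, the fingers measure 117 mm over their backs; the gripper's body (75 mm by 190 mm) begins 51 mm behind the grasp point.
Start: joints at [59.101, 30.224, 82.088, -0, 67.689, -10.227], TCP at [0.221, 0.585, 0.248] pointing down, gripper open.
Joint ranges: [-176.69, 176.69], [-43.24, 126.21], [12.49, 139.97], [-82, 262], [0, 151.66], [-163.58, 163.58]. Speed limits (degrees/s): [159.86, 159.86, 180, 180, 180, 180].

### API

Orientations are given as a 3x3 rotation matrix whose columns are the frame's x, y, z axes.
In Python, from rig import read_state, capture, camera_params, hand_in gives the robot as it stands.
- The arm moves only by the tool apply_moves, never from a script. Its argument "rows" is a list of rows, each an object of numbers: "x", "y", "z": the shift along the tool's x, y, z in mm; "rx", "ry", "rz": the turn, a rotation vector about the tool's x, y, z in units of 6 degrees (1.0 is 6 degrees); "claw": the closure in counts, from 0 (fully open) to 255 (shut). A call has 1 to 10 rows; each row is the pose to reach, as a shift and turn from the pose commanded when the call began, along the tool's axes at that moment; what a row does not reach only later rows make up. A row lasts 1/8 s, in which the tool goes at most 62.5 mm and 10.7 degrees, less where a joint would pass 70% of its speed; a pose out of reach is approached as far as the arm can. A call with a gripper value outside its range is refused whole. The fingers move at their own pace and stop on an object; the grip force is fixed at half the most. Time passes only in rows, so rows that repeat a pose let the fingers close. It gives the time, the measured TCP pose, the force, the opening and the grip force at its end, in the units of the state.
- read_state(): the state, without advancing time (a new reading comes with each control period).
- capture(name): name is "scene" or "top"; returns (picture, depth): 420x560x3 uint8, red, green, blue; 420x560 float32, m along the optical axis (not along the pixel's ray), 0 where there is no reading.
- camera_params(name): a dict with "fx", "fy", "cx", "cy" (pixels), "xyz" and "orientation" of the camera in the world. Camera axes: x right, y up, looking along -z (the intrinsics and any distortion apply to the point x, -y, -z); pixel columns grow to the right and rows downward; lengths in m; the calibration is good to about 2 mm. A picture is of the moment at which its call begins. camera_params takes no time and is no camera call.
- hand_in(): hands the job in; it is judged then, once.
The state is a dict: "time_s": time; "joint_positions": joint angles; "qvel": joint speeds; "tau": joint torques, N m; "position": TCP position; "tcp_rot": TCP orientation; "force": force on the tool from outside, world axes, zero at the start; "moment": the same for the moment, N m; "opening": opening from 0.0 (shut) to 1.0 (fully open); "grasp_force": force on a finger pad.
Only numpy, scipy, OpenCV 4.12 (cv2) and the standard library are available. Lean on these libraries where they do the work, as an engineer would, in place of code of your own. Each camera call takes 0.05 s, during which the arm holds its last target. There are 200 camera calls.

## Working session

There is one attempt and no reset: what is moved stays moved. The work goes in short steps, Python scripts to look and compute and a tool call to move; the robot and the scene stay as the last step left them, time stands still between calls to the robot, and variables do not carry over. Pictures are saved under pics/ and viewed, at most 10 in all, crops included, and the job is handed in when it is done.

Besides the shell and the picture viewer there is one more tool, called after ">>>" in YAML: its name, and indented under it one key for each argument. apply_moves: Moves the arm, as the interface text tells. Its arguments: {"type":"object","properties":{"rows":{"type":"array"}},"required":["rows"]}

```bash
mkdir -p pics && cat > h.py <<'E'
import numpy as np, cv2
from rig import *
def pts(name,d):
    p=camera_params(name); v,u=np.mgrid[0:420,0:560]
    c=np.stack([(u-p['cx'])/p['fx']*d,-(v-p['cy'])/p['fy']*d,-d],-1)
    return c@np.array(p['orientation']).T+np.array(p['xyz'])
E
python3 - <<'E'
from h import *
for n in('scene','top'):
    im,d=capture(n); np.savez(n+'0.npz',im=im,d=d); cv2.imwrite(f'pics/{n}0.png',im[:,:,::-1]); print(camera_params(n))
s=read_state();print(s)
E
```

```text
{'fx': 427.885016088169, 'fy': 427.885016088169, 'cx': 275.4400126863584, 'cy': 209.25155931052828, 'xyz': array([ 0.98934555, -0.86927354,  0.87789622]), 'orientation': array([[ 0.86484692, -0.31000595,  0.39488748],
       [ 0.50189197,  0.55270628, -0.66529708],
       [-0.01201074,  0.77357099,  0.63359583]])}
{'fx': 479.1646438517149, 'fy': 479.1646438517149, 'cx': 287.6688511448762, 'cy': 212.4932555886093, 'xyz': array([0.4162565 , 0.0016297 , 1.37358633]), 'orientation': array([[-1.74980646e-03,  9.98400162e-01, -5.65159717e-02],
       [-9.99877541e-01, -8.67901929e-04,  1.56252955e-02],
       [ 1.55512472e-02,  5.65363920e-02,  9.98279417e-01]])}
{'time_s': 0.1, 'joint_positions': array([ 5.91015215e+01,  3.02732336e+01,  8.21483580e+01, -1.61570061e-03,
        6.76893364e+01, -1.02259925e+01]), 'qvel': array([ 0.06718779, -0.12851732, -0.15311036,  0.00287016,  0.03848528,
       -0.0300581 ]), 'tau': array([-3.49368911e-04, -4.40981805e+01, -1.77149034e+01,  6.34735543e-02,
        5.34863980e-02, -5.24881011e-05]), 'position': array([0.22029128, 0.58424365, 0.24667761]), 'tcp_rot': array([[-9.35617299e-01,  3.53014626e-01, -9.71815883e-04],
       [ 3.53015820e-01,  9.35615854e-01, -1.67468686e-03],
       [ 3.18057393e-04, -1.90993238e-03, -9.99998125e-01]]), 'force': array([-0.03271548, -0.01663799, -0.19560263]), 'moment': array([0.01031112, 0.01621057, 0.03660089]), 'grasp_force': 0.0, 'opening': 1.0028179452792034}
```

View pics/top0.png

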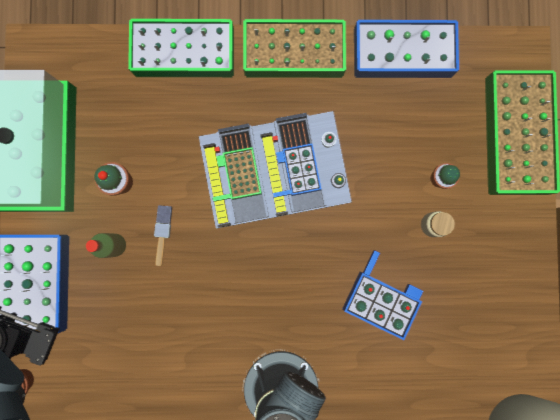

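View pics/scene0.png

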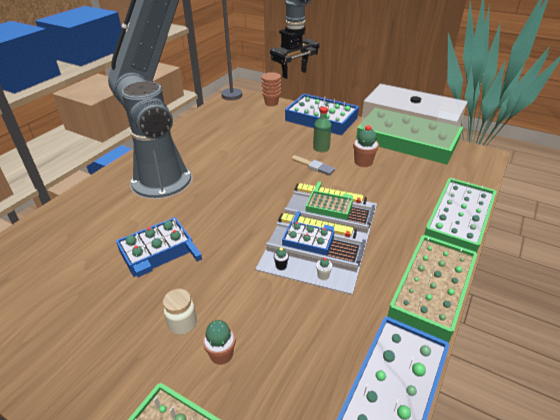

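Top view: the rack's right lane holds a small blue tray at (302,170), with its catch strip at (273,180) and ear near (283,192). The green tray is in the left lane at (242,174). Possible lookalikes are the larger blue tray on the table at (384,305) and the blue crates at (407,47) and (30,282). I choose the one in the rack and will check it in a crop while measuring.

```bash
cat > m.py <<'E'
from h import *
def meas(z):
    im,d=z['im'],z['d']; P=pts('top',d)
    hsv=cv2.cvtColor(im,cv2.COLOR_RGB2HSV)
    H,S,V=[hsv[...,i].astype(int) for i in range(3)]
    reg=np.zeros(H.shape,bool); reg[105:235,195:355]=1
    out={}
    for n,m in dict(yellow=(H>20)&(H<35)&(S>150)&(V>120),red=((H<6)|(H>174))&(S>150)&(V>100),blue=(H>100)&(H<125)&(S>150),green=(H>50)&(H<75)&(S>150)&(V>120)).items():
        m=(m&reg).astype(np.uint8)
        if n=='yellow': m=cv2.morphologyEx(m,cv2.MORPH_CLOSE,np.ones((5,5)))
        k,l,st,c=cv2.connectedComponentsWithStats(m)
        for i in range(1,k):
            if st[i,4]<8: continue
            q=P[l==i]; q=q[np.isfinite(q).all(1)]
            r=cv2.minAreaRect(np.argwhere(l==i)[:,::-1].astype(np.float32))
            print(n,st[i].tolist(),'mean',q.mean(0).round(4),'med z',np.median(q[:,2]).round(4),r)
    return im,d,P
E
python3 - <<'E'
from m import *
im,d,P=meas(np.load('top0.npz'))
c=cv2.resize(im[105:235,195:355],None,fx=4.6,fy=4.6,interpolation=cv2.INTER_CUBIC)
cv2.imwrite('pics/c0.png',c[:,:,::-1])
E
```

```text
yellow [263, 136, 19, 56, 459] mean [0.6294 0.0248 0.0484] med z 0.04 ((272.21514892578125, 163.36158752441406), (55.328041076660156, 8.836018562316895), 79.04593658447266)
yellow [205, 147, 18, 49, 445] mean [0.6094 0.1881 0.0401] med z 0.0401 ((213.43243408203125, 171.0946044921875), (48.66210174560547, 9.699539184570312), 80.53767395019531)
yellow [338, 178, 3, 3, 8] mean [ 0.581  -0.1588  0.0799] med z 0.0799 ((339.0, 179.0), (2.0, 2.0), 90.0)
yellow [275, 197, 10, 15, 113] mean [0.515  0.003  0.0513] med z 0.0398 ((279.6399841308594, 203.97998046875), (14.283556938171387, 7.778174877166748), 81.8698959350586)
yellow [215, 200, 13, 23, 194] mean [0.4945 0.1645 0.0536] med z 0.0397 ((220.98077392578125, 211.4038543701172), (21.96500587463379, 8.825225830078125), 78.69007110595703)
red [273, 136, 4, 5, 14] mean [0.7002 0.0167 0.0493] med z 0.0499 ((274.9000244140625, 137.79998779296875), (3.130495071411133, 3.5777084827423096), 63.43495178222656)
red [215, 147, 5, 5, 17] mean [0.6688 0.1773 0.0507] med z 0.051 ((216.95001220703125, 148.85000610351562), (4.743415832519531, 3.1622774600982666), 71.56504821777344)
blue [298, 144, 14, 4, 16] mean [ 0.6773 -0.0654  0.0601] med z 0.0594 ((304.4422912597656, 145.21156311035156), (0.9805805683135986, 13.335897445678711), 78.69007110595703)
blue [277, 147, 20, 15, 92] mean [ 0.6498 -0.0049  0.057 ] med z 0.0568 ((287.0769348144531, 154.38462829589844), (12.159200668334961, 20.39607810974121), 78.69007110595703)
blue [274, 189, 24, 7, 61] mean [ 0.545  -0.0112  0.0594] med z 0.0595 ((285.3461608886719, 192.73077392578125), (5.099019527435303, 22.749473571777344), 78.69007110595703)
blue [299, 188, 22, 5, 24] mean [ 0.5463 -0.0765  0.1142] med z 0.0588 ((309.576904296875, 190.38461303710938), (0.9805805683135986, 21.376659393310547), 78.69007110595703)
```

View pics/c0.png

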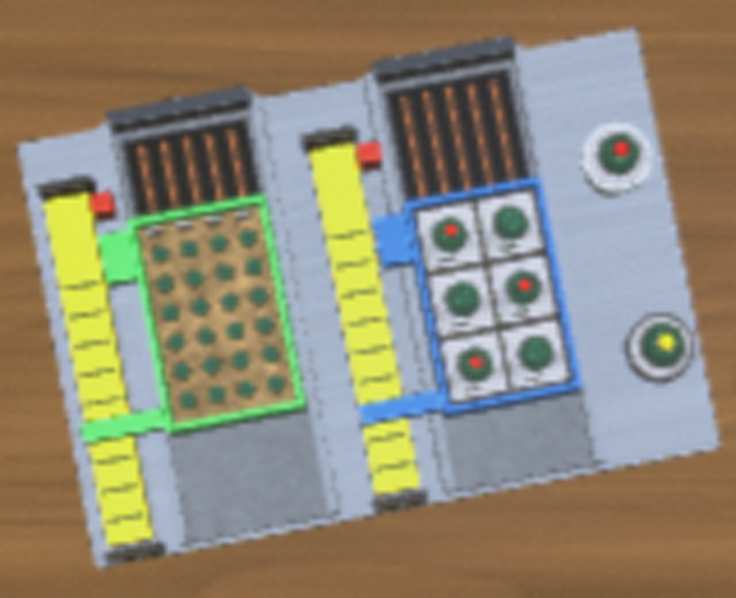

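The crop confirms it: the right-lane blue tray has 6 cacti, its ear (crop 400,408) crosses the yellow strip, and its lug and the red nose are at (395,240) and (370,153). The two noses give rack yaw ≈ 11.06° and origin ≈ (0.6184, 0.0704). They are 163.6 mm apart against 165 expected, and the strip's y checks at −46.8 against −47. The ear's rear face is at rack x ≈ −0.095. I'm moving above the strip behind the ear with the jaws shut and tool y along the lane.

>>> apply_moves:
  rows:
    - {"x": -480, "y": -442, "z": 0, "rz": 9.7, "claw": 255}
    - {"x": -480, "y": -442, "z": 0, "rz": 9.7, "claw": 255}
    - {"x": -480, "y": -442, "z": 0, "rz": 9.7, "claw": 255}
    - {"x": -480, "y": -442, "z": 0, "rz": 9.7, "claw": 255}
    - {"x": -480, "y": -442, "z": 0, "rz": 9.7, "claw": 255}
    - {"x": -480, "y": -442, "z": 0, "rz": 9.7, "claw": 255}
    - {"x": -480, "y": -442, "z": 0, "rz": 9.7, "claw": 255}
    - {"x": -480, "y": -442, "z": 0, "rz": 9.7, "claw": 255}
    - {"x": -480, "y": -442, "z": 0, "rz": 9.7, "claw": 255}
    - {"x": -480, "y": -442, "z": 0, "rz": 9.7, "claw": 255}

```text
validation failed for argument at $.ro...
```

```bash
cat >> h.py <<'E'
a=np.radians(11.06); RO=np.array([.6184,.0704]); RR=np.array([[np.cos(a),-np.sin(a)],[np.sin(a),np.cos(a)]])
def rack(p): return np.c_[(np.asarray(p)[...,:2].reshape(-1,2)-RO)@RR, np.asarray(p)[...,2].reshape(-1)]
def st():
    s=read_state(); r=rack(s['position'])[0]; T=s['tcp_rot']
    print('t',s['time_s'],'rack mm',(r*1000).round(1),'tip z',round(r[2]*1000-25,1),'yaw_y-lane',np.degrees(np.arctan2(T[1,1],T[0,1])).round(2)-11.06,'tilt',T[:,2].round(4),'F',s['force'].round(2),'op',round(s['opening'],3))
E
python3 - <<'E'
from h import *
z=np.load('top0.npz');P=pts('top',z['d']);Q=rack(P)
# profile along strip: median height vs x, |y+47|<8
for y0 in(-.047,-.025):
  m=(abs(Q[:,1]-y0)<.007)
  print(y0,[(x,round(float(np.median(Q[m&(abs(Q[:,0]-x/1000)<.003),2])*1000))) for x in range(-156,-70,5) if (m&(abs(Q[:,0]-x/1000)<.003)).any()])
# across at x=-.115
print([(y,round(float(np.median(Q[(abs(Q[:,0]+.115)<.008)&(abs(Q[:,1]-y/1000)<.003),2])*1000)) ) for y in range(-90,0,5)])
st()
E
```

```text
-0.047 [(-156, 1), (-151, 0), (-146, 1), (-141, 34), (-136, 33), (-131, 39), (-126, 42), (-121, 41), (-116, 40), (-111, 41), (-106, 39), (-101, 40), (-96, 39), (-91, 57), (-86, 58), (-81, 57), (-76, 42), (-71, 41)]
-0.025 [(-156, 0), (-151, 1), (-146, 0), (-141, 9), (-136, 9), (-131, 8), (-126, 6), (-121, 8), (-116, 7), (-111, 8), (-106, 8), (-101, 7), (-96, 7), (-91, 7), (-86, 8), (-81, 8), (-76, 6), (-71, 9)]
[(-90, 27), (-85, 27), (-80, 34), (-75, 32), (-70, 9), (-65, 8), (-60, 37), (-55, 40), (-50, 41), (-45, 41), (-40, 40), (-35, 40), (-30, 8), (-25, 8), (-20, 8), (-15, 7), (-10, 9), (-5, 34)]
t 0.1 rack mm [-292.1  580.7  246.7] tip z 221.7 yaw_y-lane 58.269999999999996 tilt [-0.001  -0.0017 -1.    ] F [-0.03 -0.02 -0.2 ] op 1.003
```

>>> apply_moves:
  rows:
    - {"x": -480, "y": -442, "z": 0, "rx": 0, "ry": 0, "rz": 9.7, "claw": 255}
    - {"x": -480, "y": -442, "z": 0, "rx": 0, "ry": 0, "rz": 9.7, "claw": 255}
    - {"x": -480, "y": -442, "z": 0, "rx": 0, "ry": 0, "rz": 9.7, "claw": 255}
    - {"x": -480, "y": -442, "z": 0, "rx": 0, "ry": 0, "rz": 9.7, "claw": 255}
    - {"x": -480, "y": -442, "z": 0, "rx": 0, "ry": 0, "rz": 9.7, "claw": 255}
    - {"x": -480, "y": -442, "z": 0, "rx": 0, "ry": 0, "rz": 9.7, "claw": 255}
    - {"x": -480, "y": -442, "z": 0, "rx": 0, "ry": 0, "rz": 9.7, "claw": 255}
    - {"x": -480, "y": -442, "z": 0, "rx": 0, "ry": 0, "rz": 9.7, "claw": 255}
    - {"x": -480, "y": -442, "z": 0, "rx": 0, "ry": 0, "rz": 9.7, "claw": 255}
    - {"x": -480, "y": -442, "z": 0, "rx": 0, "ry": 0, "rz": 9.7, "claw": 255}

```text
time_s: 1.35
position: [0.5018, 0.0244, 0.2474]
tcp_rot: [[-0.193, 0.981, -0.0], [0.981, 0.193, 0.0], [0.0, -0.0, -1.0]]
force: [2.4, 0.5, -0.2]
opening: 0.018
grasp_force: 0.0
```

```bash
python3 -c "
from h import *
st()"
```

```text
t 1.35 rack mm [-123.3  -22.8  247.4] tip z 222.4 yaw_y-lane 0.03999999999999915 tilt [-2.e-04  3.e-04 -1.e+00] F [ 2.4   0.49 -0.17] op 0.018
```

>>> apply_moves:
  rows:
    - {"x": -22, "y": 8, "z": 60, "rx": 0, "ry": 0, "rz": 0, "claw": 255}
    - {"x": -22, "y": 8, "z": 100, "rx": 0, "ry": 0, "rz": 0, "claw": 255}
    - {"x": -22, "y": 8, "z": 150, "rx": 0, "ry": 0, "rz": 0, "claw": 255}
    - {"x": -22, "y": 8, "z": 150, "rx": 0, "ry": 0, "rz": 0, "claw": 255}
    - {"x": -22, "y": 8, "z": 150, "rx": 0, "ry": 0, "rz": 0, "claw": 255}

```text
time_s: 1.98
position: [0.5141, 0.0063, 0.0986]
tcp_rot: [[-0.193, 0.981, 0.001], [0.981, 0.193, -0.0], [-0.001, 0.001, -1.0]]
force: [1.0, -0.2, 0.3]
opening: 0.002
grasp_force: 0.0
```

```bash
python3 - <<'E'
from h import *
st()
A=[]
for n in('scene','top'):
    im,d=capture(n); np.savez(n+'1.npz',im=im,d=d)
    y,x=(175,245) if n=='scene' else (105,195)
    A.append(cv2.resize(im[y:y+130,x:x+130],(400,400),interpolation=cv2.INTER_CUBIC))
cv2.imwrite('pics/a1.png',np.hstack(A)[:,:,::-1])
E
```

```text
t 1.975 rack mm [-114.6  -42.9   98.6] tip z 73.6 yaw_y-lane 0.08000000000000007 tilt [ 1.4e-03 -3.0e-04 -1.0e+00] F [ 0.99 -0.24  0.3 ] op 0.002
```

View pics/a1.png

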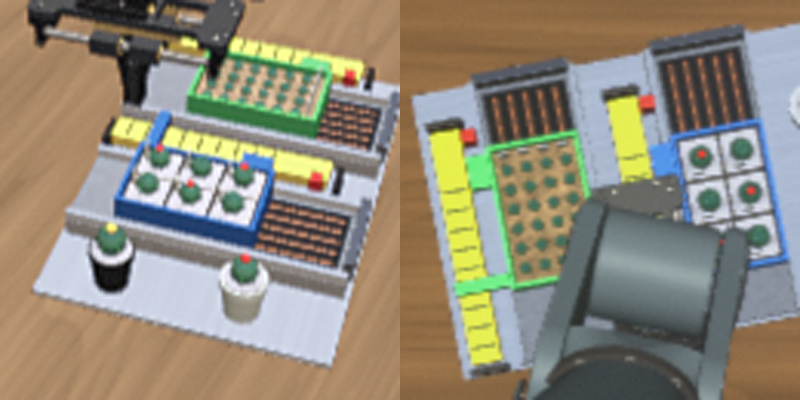

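The left half (scene view) shows the shut fingers at (130,90), above the strip at (125,130) and clear behind the blue ear at (160,125). I'm shifting 4 mm in −y and descending.

>>> apply_moves:
  rows:
    - {"x": -4, "y": 0, "z": 15, "rx": 0, "ry": 0, "rz": 0, "claw": 255}
    - {"x": -4, "y": 0, "z": 30, "rx": 0, "ry": 0, "rz": 0, "claw": 255}
    - {"x": -4, "y": 0, "z": 30, "rx": 0, "ry": 0, "rz": 0, "claw": 255}
    - {"x": -4, "y": 0, "z": 30, "rx": 0, "ry": 0, "rz": 0, "claw": 255}

```text
time_s: 2.58
position: [0.514, 0.0024, 0.0673]
tcp_rot: [[-0.193, 0.981, -0.001], [0.981, 0.193, 0.0], [0.0, -0.001, -1.0]]
force: [0.4, -0.2, 0.4]
opening: 0.006
grasp_force: 0.0
```

```bash
python3 -c "
from h import *
st()"
```

```text
t 2.575 rack mm [-115.5  -46.7   67.3] tip z 42.3 yaw_y-lane 0.07000000000000028 tilt [-7.e-04  2.e-04 -1.e+00] F [ 0.4  -0.16  0.38] op 0.006
```

>>> apply_moves:
  rows:
    - {"x": 0, "y": 0, "z": 6, "rx": 0, "ry": 0, "rz": 0, "claw": 255}
    - {"x": 0, "y": 0, "z": 10, "rx": 0, "ry": 0, "rz": 0, "claw": 255}
    - {"x": 0, "y": 0, "z": 10, "rx": 0, "ry": 0, "rz": 0, "claw": 255}

```text
time_s: 2.95
position: [0.5146, 0.0023, 0.0575]
tcp_rot: [[-0.193, 0.981, 0.001], [0.981, 0.193, -0.0], [-0.0, 0.001, -1.0]]
force: [0.8, -0.0, 1.8]
opening: 0.005
grasp_force: 0.8
```

```bash
python3 -c "
from h import *
st()"
```

```text
t 2.95 rack mm [-115.   -46.9   57.5] tip z 32.5 yaw_y-lane 0.05999999999999872 tilt [ 7.e-04 -1.e-04 -1.e+00] F [ 0.77 -0.    1.82] op 0.005
```

The force matches the spring at about 7.5 mm down. Pressing to the bottom.

>>> apply_moves:
  rows:
    - {"x": 0, "y": 0, "z": 5, "rx": 0, "ry": 0, "rz": 0, "claw": 255}
    - {"x": 0, "y": 0, "z": 7, "rx": 0, "ry": 0, "rz": 0, "claw": 255}
    - {"x": 0, "y": 0, "z": 7, "rx": 0, "ry": 0, "rz": 0, "claw": 255}
    - {"x": 0, "y": 0, "z": 7, "rx": 0, "ry": 0, "rz": 0, "claw": 255}

```text
time_s: 3.45
position: [0.5146, 0.0023, 0.0511]
tcp_rot: [[-0.193, 0.981, 0.001], [0.981, 0.193, -0.0], [-0.0, 0.001, -1.0]]
force: [0.1, 0.1, 5.3]
opening: 0.005
grasp_force: 3.1
```

```bash
python3 -c "
from h import *
st()"
```

```text
t 3.45 rack mm [-115.   -46.9   51.1] tip z 26.1 yaw_y-lane 0.07000000000000028 tilt [ 1.1e-03 -2.0e-04 -1.0e+00] F [0.14 0.07 5.32] op 0.005
```

The strip is bottomed out: 5.3 N, tip at z = 26 mm. Pushing along the lane.

>>> apply_moves:
  rows:
    - {"x": 0, "y": 4, "z": 0, "rx": 0, "ry": 0, "rz": 0, "claw": 255}
    - {"x": 0, "y": 8, "z": 0, "rx": 0, "ry": 0, "rz": 0, "claw": 255}
    - {"x": 0, "y": 12, "z": 0, "rx": 0, "ry": 0, "rz": 0, "claw": 255}
    - {"x": 0, "y": 16, "z": 0, "rx": 0, "ry": 0, "rz": 0, "claw": 255}
    - {"x": 0, "y": 20, "z": 0, "rx": 0, "ry": 0, "rz": 0, "claw": 255}
    - {"x": 0, "y": 25, "z": 0, "rx": 0, "ry": 0, "rz": 0, "claw": 255}
    - {"x": 0, "y": 30, "z": 0, "rx": 0, "ry": 0, "rz": 0, "claw": 255}
    - {"x": 0, "y": 30, "z": 0, "rx": 0, "ry": 0, "rz": 0, "claw": 255}

```text
time_s: 4.45
position: [0.5342, 0.0096, 0.0505]
tcp_rot: [[-0.194, 0.981, -0.021], [0.981, 0.195, 0.003], [0.007, -0.02, -1.0]]
force: [-14.1, -0.3, 17.5]
opening: 0.004
grasp_force: 9.6
```

```bash
python3 - <<'E'
from h import *
st()
im,d=capture('scene'); np.savez('scene2.npz',im=im,d=d)
cv2.imwrite('pics/a2.png',cv2.resize(im[165:295,245:385],(645,600),interpolation=cv2.INTER_CUBIC)[:,:,::-1])
E
```

```text
t 4.45 rack mm [-94.3 -43.5  50.5] tip z 25.5 yaw_y-lane 0.16000000000000014 tilt [-0.0206  0.0027 -0.9998] F [-14.15  -0.31  17.46] op 0.004
```

View pics/a2.png

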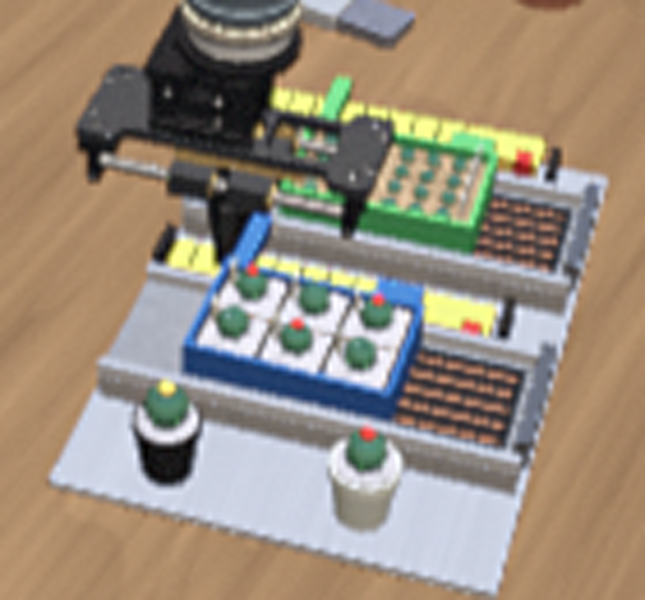

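The view shows the strip and red nose (472,327) down, with the finger at (230,225) right behind the ear (255,235). The arm lags about 9 mm with 14 N of resistance, so I'll check how far the tray has moved.

```bash
cat >> h.py <<'E'
def tray(f):
    z=np.load(f) if isinstance(f,str) else f
    Q=rack(pts('scene',z['d'])); hsv=cv2.cvtColor(z['im'],cv2.COLOR_RGB2HSV).reshape(-1,3).astype(int)
    b=(hsv[:,0]>100)&(hsv[:,0]<125)&(hsv[:,1]>140)&(Q[:,2]>.03)&(Q[:,2]<.066)
    B=b&(abs(Q[:,1]+.125)<.05)&(abs(Q[:,0])<.13)
    near=B&(Q[:,1]<-.155); x=Q[near,0]
    E=b&(Q[:,1]>-.07)&(Q[:,1]<-.03)&(abs(Q[:,0])<.13)
    e=Q[E]; 
    print('side x',np.percentile(x,[1,50,99]).round(4),near.sum(),'side y',np.median(Q[near,1]).round(4),'ear x',np.percentile(e[:,0],[5,50,95]).round(4),len(e))
    n=b&(Q[:,1]<-.155)
    if near.sum()>10: print('side slope deg',np.degrees(np.arctan(np.polyfit(Q[near,0],Q[near,1],1)[0])).round(2))
E
python3 - <<'E'
from h import *
for i in '012': tray(f'scene{i}.npz')
E
```

```text
side x [-0.0912 -0.0251  0.036 ] 255 side y -0.1686 ear x [-0.0882 -0.0833 -0.0237] 28
side slope deg -0.13
side x [-0.0902 -0.0254  0.0362] 258 side y -0.1686 ear x [-0.0886 -0.0834 -0.0785] 28
side slope deg 0.06
side x [-0.084  -0.0203  0.0427] 260 side y -0.1688 ear x [-0.0911 -0.0757  0.0223] 51
side slope deg -1.16
```

The tray has moved 6–7 mm and yawed about 1° in its clearance. The drag is mostly finger friction on the strip from too much down-force (17 N), so I'm easing up 2 mm.

>>> apply_moves:
  rows:
    - {"x": 0, "y": -1, "z": -1, "rx": 0, "ry": 0, "rz": 0, "claw": 255}
    - {"x": 0, "y": -1, "z": -2, "rx": 0, "ry": 0, "rz": 0, "claw": 255}
    - {"x": 0, "y": -1, "z": -2, "rx": 0, "ry": 0, "rz": 0, "claw": 255}

```text
time_s: 4.88
position: [0.5395, 0.0088, 0.0519]
tcp_rot: [[-0.193, 0.981, -0.007], [0.981, 0.193, 0.001], [0.003, -0.006, -1.0]]
force: [-4.8, 2.4, 2.3]
opening: 0.0
grasp_force: 2.4
```

```bash
python3 - <<'E'
from h import *
st()
im,d=capture('scene'); tray(dict(im=im,d=d))
E
```

```text
t 4.875 rack mm [-89.3 -45.3  51.9] tip z 26.9 yaw_y-lane 0.07000000000000028 tilt [-0.0066  0.0014 -1.    ] F [-4.77  2.38  2.31] op 0.0
side x [-0.0787 -0.0143  0.048 ] 257 side y -0.1689 ear x [-0.0827 -0.0706  0.0224] 49
side slope deg -1.02
```

Much better: 2.3 N down, strip 13 mm down, 5 N push. Continuing.

>>> apply_moves:
  rows:
    - {"x": 0, "y": 4, "z": 0, "rx": 0, "ry": 0, "rz": 0, "claw": 255}
    - {"x": 0, "y": 8, "z": 0, "rx": 0, "ry": 0, "rz": 0, "claw": 255}
    - {"x": 0, "y": 12, "z": 0, "rx": 0, "ry": 0, "rz": 0, "claw": 255}
    - {"x": 0, "y": 15, "z": 0, "rx": 0, "ry": 0, "rz": 0, "claw": 255}
    - {"x": 0, "y": 15, "z": 0, "rx": 0, "ry": 0, "rz": 0, "claw": 255}

```text
time_s: 5.55
position: [0.5582, 0.0109, 0.0526]
tcp_rot: [[-0.193, 0.981, 0.002], [0.981, 0.193, -0.0], [-0.0, 0.001, -1.0]]
force: [-2.4, 1.7, 1.8]
opening: 0.007
grasp_force: 1.8
```

```bash
python3 - <<'E'
from h import *
st()
im,d=capture('scene'); tray(dict(im=im,d=d))
E
```

```text
t 5.55 rack mm [-70.5 -46.9  52.6] tip z 27.6 yaw_y-lane 0.07000000000000028 tilt [ 1.5e-03 -1.0e-04 -1.0e+00] F [-2.39  1.66  1.76] op 0.007
side x [-0.0607  0.0029  0.0666] 261 side y -0.1691 ear x [-0.0636 -0.0523 -0.0451] 44
side slope deg -1.06
```

>>> apply_moves:
  rows:
    - {"x": 0, "y": 0, "z": 1, "rx": 0, "ry": 0, "rz": 0, "claw": 255}
    - {"x": 0, "y": 4, "z": 1, "rx": 0, "ry": 0, "rz": 0, "claw": 255}
    - {"x": 0, "y": 8, "z": 1, "rx": 0, "ry": 0, "rz": 0, "claw": 255}
    - {"x": 0, "y": 12, "z": 1, "rx": 0, "ry": 0, "rz": 0, "claw": 255}
    - {"x": 0, "y": 16, "z": 1, "rx": 0, "ry": 0, "rz": 0, "claw": 255}
    - {"x": 0, "y": 20, "z": 1, "rx": 0, "ry": 0, "rz": 0, "claw": 255}
    - {"x": 0, "y": 25, "z": 1, "rx": 0, "ry": 0, "rz": 0, "claw": 255}
    - {"x": 0, "y": 25, "z": 1, "rx": 0, "ry": 0, "rz": 0, "claw": 255}

```text
time_s: 6.6
position: [0.5817, 0.0155, 0.0519]
tcp_rot: [[-0.193, 0.981, -0.0], [0.981, 0.193, -0.0], [-0.0, -0.0, -1.0]]
force: [-5.1, 1.1, 5.2]
opening: 0.005
grasp_force: 2.8
```

```bash
python3 - <<'E'
from h import *
st()
im,d=capture('scene'); tray(dict(im=im,d=d))
E
```

```text
t 6.6 rack mm [-46.6 -46.8  51.9] tip z 26.9 yaw_y-lane 0.08000000000000007 tilt [-4.e-04 -3.e-04 -1.e+00] F [-5.08  1.08  5.21] op 0.005
side x [-0.0363  0.0284  0.0902] 264 side y -0.1691 ear x [-0.0387 -0.0275  0.0686] 48
side slope deg -1.03
```

The lug is over the nose with the catch held down (tray x ≈ +0.028). Pushing on to the stop.

>>> apply_moves:
  rows:
    - {"x": 0, "y": 4, "z": 0, "rx": 0, "ry": 0, "rz": 0, "claw": 255}
    - {"x": 0, "y": 8, "z": 0, "rx": 0, "ry": 0, "rz": 0, "claw": 255}
    - {"x": 0, "y": 12, "z": 0, "rx": 0, "ry": 0, "rz": 0, "claw": 255}
    - {"x": 0, "y": 16, "z": 0, "rx": 0, "ry": 0, "rz": 0, "claw": 255}
    - {"x": 0, "y": 20, "z": 0, "rx": 0, "ry": 0, "rz": 0, "claw": 255}
    - {"x": 0, "y": 23, "z": 0, "rx": 0, "ry": 0, "rz": 0, "claw": 255}
    - {"x": 0, "y": 25, "z": 0, "rx": 0, "ry": 0, "rz": 0, "claw": 255}
    - {"x": 0, "y": 25, "z": 0, "rx": 0, "ry": 0, "rz": 0, "claw": 255}

```text
time_s: 7.65
position: [0.6057, 0.0202, 0.0518]
tcp_rot: [[-0.193, 0.981, -0.002], [0.981, 0.193, -0.0], [-0.0, -0.002, -1.0]]
force: [-6.1, -0.2, 6.6]
opening: 0.002
grasp_force: 3.6
```

```bash
python3 - <<'E'
from h import *
st()
im,d=capture('scene'); tray(dict(im=im,d=d))
E
```

```text
t 7.65 rack mm [-22.1 -46.8  51.8] tip z 26.8 yaw_y-lane 0.08000000000000007 tilt [-1.7e-03 -4.0e-04 -1.0e+00] F [-6.11 -0.19  6.6 ] op 0.002
side x [-0.0119  0.0506  0.114 ] 272 side y -0.169 ear x [-0.0139 -0.0028  0.0936] 46
side slope deg -1.31
```

>>> apply_moves:
  rows:
    - {"x": 0, "y": 2, "z": 0, "rx": 0, "ry": 0, "rz": 0, "claw": 255}
    - {"x": 0, "y": 4, "z": 0, "rx": 0, "ry": 0, "rz": 0, "claw": 255}
    - {"x": 0, "y": 4, "z": 0, "rx": 0, "ry": 0, "rz": 0, "claw": 255}

```text
time_s: 8.07
position: [0.6066, 0.0206, 0.0517]
tcp_rot: [[-0.194, 0.981, -0.008], [0.981, 0.194, -0.001], [0.001, -0.008, -1.0]]
force: [-11.8, -3.0, 10.5]
opening: 0.005
grasp_force: 7.9
```

```bash
python3 - <<'E'
from h import *
st()
im,d=capture('scene'); tray(dict(im=im,d=d))
E
```

```text
t 8.075 rack mm [-21.1 -46.7  51.7] tip z 26.7 yaw_y-lane 0.11999999999999922 tilt [-8.3e-03 -9.0e-04 -1.0e+00] F [-11.75  -3.    10.52] op 0.005
side x [-0.0119  0.0511  0.1151] 276 side y -0.1692 ear x [-0.014  -0.0021  0.0924] 49
side slope deg -1.52
```

The tray is against the stop: 4 mm commanded gave 1 mm of travel, and the force rose to 12 N. Backing off from the ear, then lifting.

>>> apply_moves:
  rows:
    - {"x": 0, "y": -4, "z": 0, "rx": 0, "ry": 0, "rz": 0, "claw": 255}
    - {"x": 0, "y": -9, "z": -1, "rx": 0, "ry": 0, "rz": 0, "claw": 255}
    - {"x": 0, "y": -14, "z": -2, "rx": 0, "ry": 0, "rz": 0, "claw": 255}
    - {"x": 0, "y": -14, "z": -8, "rx": 0, "ry": 0, "rz": 0, "claw": 255}
    - {"x": 0, "y": -14, "z": -16, "rx": 0, "ry": 0, "rz": 0, "claw": 255}
    - {"x": 0, "y": -14, "z": -40, "rx": 0, "ry": 0, "rz": 0, "claw": 255}
    - {"x": 0, "y": -14, "z": -90, "rx": 0, "ry": 0, "rz": 0, "claw": 255}
    - {"x": 0, "y": -14, "z": -150, "rx": 0, "ry": 0, "rz": 0, "claw": 255}
    - {"x": 0, "y": -100, "z": -200, "rx": 0, "ry": 0, "rz": 0, "claw": 255}
    - {"x": 0, "y": -100, "z": -200, "rx": 0, "ry": 0, "rz": 0, "claw": 255}

```text
time_s: 9.38
position: [0.5102, 0.0021, 0.2534]
tcp_rot: [[-0.193, 0.981, 0.0], [0.981, 0.193, -0.0], [-0.0, 0.0, -1.0]]
force: [0.6, -0.5, -0.3]
opening: 0.006
grasp_force: 0.0
```

```bash
python3 - <<'E'
from h import *
st()
im,d=capture('scene'); tray(dict(im=im,d=d))
Q=rack(pts('scene',d)).reshape(420,560,3); h=cv2.cvtColor(im,cv2.COLOR_RGB2HSV).astype(int)
m=((h[...,0]<6)|(h[...,0]>174))&(h[...,1]>150)&(abs(Q[...,0]-.07)<.02)&(abs(Q[...,1]+.069)<.015); print('nose',m.sum(),Q[m].max(0) if m.any() else '')
y=(h[...,0]>20)&(h[...,0]<35)&(h[...,1]>150)&(abs(Q[...,1]+.047)<.01)&(abs(Q[...,0]+.03)<.1);print('strip z',np.median(Q[y][:,2]))
cv2.imwrite('pics/a3.png',cv2.resize(im[165:295,245:385],(645,600),interpolation=cv2.INTER_CUBIC)[:,:,::-1])
E
```

```text
t 9.375 rack mm [-119.3  -46.3  253.4] tip z 228.4 yaw_y-lane 0.08999999999999986 tilt [ 2.e-04 -3.e-04 -1.e+00] F [ 0.58 -0.52 -0.35] op 0.006
side x [-0.0116  0.0511  0.1153] 271 side y -0.1688 ear x [-0.0059 -0.0003  0.0936] 32
side slope deg -1.27
nose 1 [ 0.07067873 -0.06584655  0.04623828]
strip z nan
  return _methods._mean(a, axis=axis, dtype=dtype,
  ret = ret.dtype.type(ret / rcount)
```

View pics/a3.png

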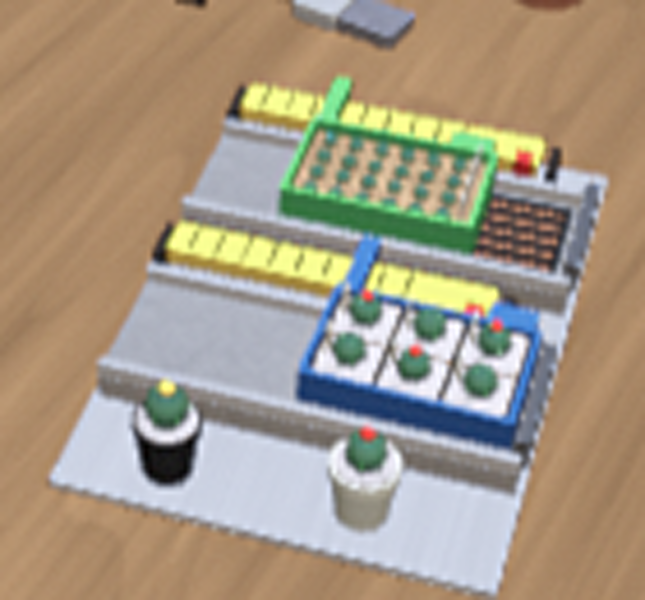

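The tray is at the stop (520,440), with the red nose visible at (475,310) right behind its lug (515,318). A quick check that the strip has sprung up.

```bash
python3 - <<'E'
from h import *
for n in('scene','top'):
    im,d=capture(n); Q=rack(pts(n,d))
    for y0 in(-.047,.118):
        m=(abs(Q[:,1]-y0)<.009)&((abs(Q[:,0]+.08)<.04)|(abs(Q[:,0]-.045)<.02))&(Q[:,2]>.015)&(Q[:,2]<.055); print(n,y0,m.sum(),np.median(Q[m,2]) if m.any() else '')
E
```

```text
scene -0.047 160 0.038093992789933306
scene 0.118 83 0.037705723139686675
top -0.047 82 0.03984693836403741
top 0.118 244 0.04004524239544327
```

Both strips are up at about 40 mm, so I'm handing in.

```bash
python3 -c "
from rig import hand_in
print(hand_in())"
```

```text
the job is handed in; nothing more can be done
None
```

The blue tray is home against the stop (measured at about x = +50 mm), both catches are sprung up with the blue tray's nose behind its lug, the arm is clear, and the job is handed in; no verdict came back.

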